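Index the lens table by one notch

ROBOT

A 6-joint arm with a two-finger parallel gripper is mounted at the origin on a cart in front of the work surface, level with it; the furniture and walls round the work are solid. World frame = base frame: x ahead of the robot, y to its left, z up, the work surface at z = 0. Lengths are in mm, angles in rad, forces in N, time in s.
With the tool pointing down it reaches from about 225 to 725 mm from the base axis. Payload 3.1 kg.
Tool frame: the origin (TCP) lies on the centre line of the jaws, within the pads' length; the fingertips stand 11 mm ahead of it and the grasp point (between the pads) lies 8 mm behind it; x points along the fingers, y is the direction in which the jaws open and shut, and the axes are right-handed (so a half turn about x gives the same grasp; the last joint's range is limited). The gripper opens to 85 mm and grips with 20 to 120 N. Pads are 22 mm wide; open, the fingers measure 114 mm over their backs; the gripper's body (76 mm by 85 mm) begins 54 mm behind the grasp point. The pads swing forward as they close: fully open they stand 13 mm farther back than shut.
Start: joints at [-1.382, 0.048, 0.099, 1.622, 0, 1.443], TCP at [163.537, -498.872, 242.312] pointing down, gripper open.
Joint ranges: [-2.91, 2.91], [-0.99, 1.94], [-1.21, 1.42], [-2.12, 2.29], [-1.49, 1.47], [-3.14, 3.14]. Speed limits (rad/s): [2.79, 2.79, 3.14, 3.14, 3.14, 3.14].

INTERFACE

Orientations are given as a rotation vector (axis times angle).
In Python, from cell import ctrl, vision, order, spotter gives the robot as it stands. The module is installed in compiled form; this text tells all that it offers.
- The arm moves only by the tool arm_command, never from a script. Its arguments are lists of equal length, an entry for each row: "xyz": the shift along the tool's x, y, z in m, a list of three; "twist": the turn, a rotation vector about the tool's x, y, z in degrees, a list of three. In form: {"xyz": [[x, y, z], ...], "twist": [[wx, wy, wz], ...]}. A call has 1 to 5 rows; each row shifts and turns the commanded pose from where the row before left it, along the tool's axes as they then stand; what a row does not reach is not made up. A row lasts 1/12 s, in which the tool goes at most 41.7 mm and 7.16 degrees, less where a joint would pass 70% of its speed; a pose out of reach is approached as far as the arm can. A call is refused whole if a number of a shift passes 0.0417 or a number of a turn 7.16, either way. A call with a gripper value outside its range is refused whole. "hand" is the opening, from 0 (shut) to 1 (fully open), set as the call begins (left out, the last holds). The fingers move at their own pace and stop on an object; "squeeze" is the grip in N (left out, the last holds). Time passes only in rows, so rows that do not move let the fingers close. It gives the time, the measured TCP pose, the force and the opening at its end, in the units of the state.
- ctrl.observe(): the state, without advancing time (a new reading comes with each control period).
- vision.camera(name): name is "scene" or "top" or "wrist"; returns a dict with "img" (420x560x3 uint8, red, green, blue), "depth" (420x560 float32, mm along the optical axis (not along the pixel's ray), 0 where there is no reading), "fx", "fy", "cx", "cy" (pixels), "R" (3x3) and "t" (3): a world point X has camera coordinates R X + t. Camera axes: x right, y down, z forward; pixel columns grow to the right and rows downward; lengths in mm; the calibration is good to about 2 mm. A picture is of the moment at which its call begins.
- order.job_done(): hands the job in, once; it reports no verdict.
Trained networks look in the newest picture that a camera, given by its name, has taken for a name from the list of things; names that differ only in an ending like _2 or _b are one class to them, and where a whole thing is asked for, a point or a joint stands for the part that bears it (a point fixed in the world has none). Each returns a list of dicts, best first, with "confidence" (0 to 1); they miss things now and then, are a little off and sometimes report something else, mostly with a low value. They report only what shows in the picture. A call takes as long as a camera call. They do not tell look-alikes from the thing itself.
- spotter.trace(camera, target): "pixels" (420x560 bool, what is visible of it) and "box" ([left, top, right, bottom] in pixels, round what is visible of it).
The state is a dict: "time_s": time; "joint_positions": joint angles; "joint_velocities": joint speeds; "effort": joint torques, N m; "ee_pos": TCP position; "tcp_rot": TCP orientation; "ft_force": force on the tool from outside, world axes, zero at the start; "torque": the same for the moment, N m; "grip_width": finger opening in mm.
Only numpy, scipy, OpenCV 4.12 (cv2) and the standard library are available. Lean on these libraries where they do the work, as an engineer would, in place of code of your own. Each camera call takes 0.05 s, during which the arm holds its last target.

TASK

Index the rotary lens table by one notch, to the notch marked by the green peg: with the fingertips press the blue dished plunger button all the way in, keep it in while you push it round with the table until the white pointer stands over the green peg, then let go so that the plunger springs fully up and locks there. Do not turn the table toward the red peg. Touch only: grasp and lift nothing, keep the lens in its seat, and do not disturb the things standing around.

Things in the scene. Friction and masses are not known exactly. Their poses are not given: they have to be found in the camera images.
- index_base: Fixed base of a rotary index table: grey round flange, 272 mm in diameter, 10 mm high, with a steel notched octagonal plate on a column above it (z 28 to 36 mm). Eight notches, 45 degrees apart. Origin on the worktop under the turning axis; z up. Seen from the axis, the plunger starts in the notch on the base's -x side.
- axis (a point): Point on the vertical turning axis of the table, 52 mm above the worktop; it never moves.
- table (a joint): Turning angle of the aluminium table (112 mm in diameter) with its arm, in rad: 0 at the start, grows anticlockwise seen from above, end stops at +/-1.75. The next notches are at +0.785 and -0.785; friction about 0.04 N m. A tooth on the plunger locks it (with about 0.6 degree of play) unless the plunger is pressed in.
- plunger (a joint): How far the spring plunger is pressed down, in m: 0 = fully up (locked in a notch), 0.012 = bottom stop. The spring pushes up with 4 N at 0 and 9 N at the bottom. The table turns freely when it is pressed more than 8.5 mm. Let go between notches it stays down at about 8.5 mm, under the plate; at a notch (within about 4 degrees) it centres the table and springs up to 0.
- button (a point): Centre of the floor of the blue dished button on top of the plunger, 88 mm from the turning axis, 82 mm above the worktop when the plunger is up. The dish is round, 49 mm in diameter outside, 41 mm inside, with a rim about 3.5 mm high that keeps a fingertip in it; the button rides round with the table. Nothing within 25 mm of the dish is higher than its rim.
- pointer (a point): Tip of the white pointer on the table's arm, below and beyond the button, 123 mm from the turning axis, 43 mm above the worktop.
- seat (a point): Centre of the floor of the black round lens seat (62 mm in diameter) on top of the table, 52 mm above the worktop; four black posts round it, 5 mm higher, keep the lens in place.
- green_peg: Green marker peg, 18 mm in diameter, 11 mm high, fixed on the flange 123 mm from the turning axis, one notch (45 degrees) to one side of the start. Origin at the centre of its foot, 10 mm above the worktop. It marks the notch to go to.
- red_peg: Red marker peg of the same size, one notch to the other side of the start. Green and red may be either way round.
- lens_mid (a point): Centre, half-way up, of the clear uncut lens, 66 mm in diameter, 10 mm thick, that lies loose in the seat; it rides on the table and must stay there.
- glue_mid (a point): Centre, half-way up, of a loose white glue bottle with a red nozzle, 27 mm in diameter, 66 mm high. Bystander.
- pouch_mid (a point): Centre, half-way up, of a loose blue folding lens pouch, 55x121x21 mm. Bystander.
- loupe_mid (a point): Centre, half-way up, of a loose black eye loupe, 37 mm in diameter, 34 mm high. Bystander.
Not all that is in view belongs to the job. Leave any brown, orange or purple look-alike of the part that bears lens_mid alone.

How it is judged (in metres and radians):
On the way, in this order (a step that is already met when the one before it is completed fails the run):
1. the plunger button is pressed all the way in while the table is still in its first notch (value of joint plunger above 0.008 m and horizontal distance between pointer and green_peg above 0.075 m), for 0.05 s.
2. the table has been turned most of the way to the green peg with the plunger held in (value of joint plunger above 0.005 m and horizontal distance between pointer and green_peg below 0.04 m), for 0.02 s.
At the end, for the whole second after the job is handed in: The pointer stands over the green peg (within 6 mm, seen from above), the plunger is fully up (within 1.5 mm) in the notch there, the table is at rest, and the lens lies flat in its seat (centred within 6 mm) (horizontal distance between pointer and green_peg below 0.006 m and value of joint plunger below 0.0015 m and velocity of joint table between -0.05 and 0.05 rad/s and horizontal distance between lens_mid and seat below 0.006 m and z of lens_mid in the frame of seat below 0.009 m and angle between lens_mid's own z axis and vertical below 0.08 rad); the robot touches nothing.
It fails at once if the table was turned toward the red peg (pointer within 60 mm of it) (horizontal distance between pointer and red_peg below 0.06 m).
It fails at once if the lens was lifted or pushed out of its seat (z of lens_mid in the frame of seat above 0.015 m or horizontal distance between lens_mid and seat above 0.012 m).
It fails at once if a bystander (glue bottle, lens pouch or loupe) was moved by more than 20 mm (distance of any of glue_mid, pouch_mid, loupe_mid from where it was at the start of the episode above 0.02 m).
It also fails if it takes over 37 s, if anything falls off the work surface, if the arm or the gripper's body presses on something with over 40 N, if the wrist force passes 120 N, or if a joint passes its speed limit or range.

## Working session

There is one attempt and no reset: what is moved stays moved. The work goes in short steps, Python scripts to look and compute and a tool call to move; the robot and the scene stay as the last step left them, time stands still between calls to the robot, and variables do not carry over. Pictures are saved under pics/ and viewed, and the job is handed in when it is done.

Besides the shell and the picture viewer there is one more tool, called after "Call:" as name(argument=value, ...) on one line, values as JSON. arm_command: Moves the arm, as the interface text tells. Its arguments: {"type":"object","properties":{"xyz":{"type":"array"},"twist":{"type":"array"},"hand":{"type":"number"},"squeeze":{"type":"number"}},"required":["xyz","twist"]}

```bash
mkdir -p pics; python3 - <<'E'
from cell import ctrl, vision, order, spotter
import cv2, pickle
s=ctrl.observe(); print(s['time_s'],s['ee_pos'],s['tcp_rot'],s['ft_force'],s['grip_width'])
d={}
for c in ('scene','top'):
    p=vision.camera(c); d[c]=p
    cv2.imwrite(f'pics/{c}0.png',p['img'][:,:,::-1])
    for n in ('plunger','button','green_peg','red_peg','index_base','table','pointer','lens_mid','glue_mid','pouch_mid','loupe_mid'):
        try:
            r=spotter.trace(c,n); print(c,n,[(round(float(q['confidence']),2),[int(x) for x in q['box']]) for q in r[:4]])
        except Exception as e: print(n,e)
pickle.dump(d,open('d0.pkl','wb'))
print(ctrl.observe()['time_s'])
E
```

```text
0.0 [ 163.42874919 -498.28478842  241.11000117] [ 2.05124283  0.33014816 -2.05140139] [-0.00630193  0.39928195  0.43815596] 85.12565070751377
scene plunger [(0.54, [311, 216, 324, 226])]
scene button [(0.73, [308, 216, 327, 229])]
scene green_peg []
scene red_peg []
scene index_base [(0.92, [251, 216, 340, 259])]
scene table [(0.56, [278, 211, 327, 238]), (0.46, [248, 215, 338, 260]), (0.32, [309, 216, 328, 226])]
scene pointer [(0.96, [277, 217, 327, 240])]
scene lens_mid [(0.8, [212, 251, 236, 264]), (0.66, [286, 213, 310, 227]), (0.56, [134, 293, 165, 311])]
scene glue_mid [(0.7, [184, 268, 197, 293])]
scene pouch_mid [(0.76, [139, 251, 188, 273])]
scene loupe_mid []
top plunger [(0.47, [320, 228, 336, 242])]
top button [(0.77, [320, 227, 337, 240])]
top green_peg []
top red_peg []
top index_base [(0.55, [278, 166, 371, 254])]
top table [(0.96, [302, 186, 339, 246])]
top pointer [(0.56, [306, 186, 341, 242])]
top lens_mid [(0.96, [221, 244, 243, 271]), (0.92, [313, 192, 337, 216]), (0.9, [410, 200, 433, 222]), (0.86, [234, 203, 254, 223])]
top glue_mid [(0.49, [188, 247, 198, 256])]
top pouch_mid []
top loupe_mid [(0.58, [382, 200, 395, 211])]
1.2
```

View pics.

```bash
python3 - <<'E'
import cv2
a=cv2.imread('pics/top0.png');cv2.imwrite('pics/top0c.png',cv2.resize(a[140:280,170:450],(800,400),interpolation=cv2.INTER_CUBIC))
a=cv2.imread('pics/scene0.png');cv2.imwrite('pics/scene0c.png',cv2.resize(a[190:330,110:370],(800,430),interpolation=cv2.INTER_CUBIC))
E
```

```text
(no output)
```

View pics/top0.png

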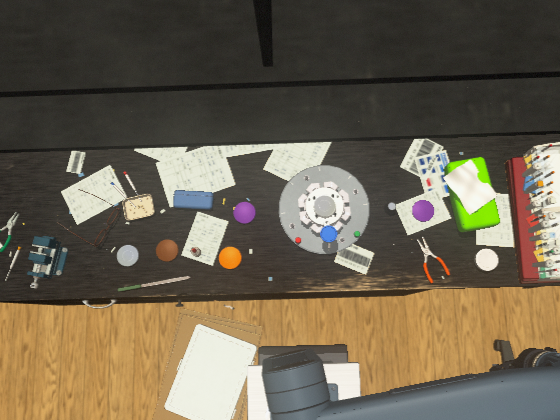

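```bash
sleep 1
```

```text
(no output)
```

View pics/top0c.png

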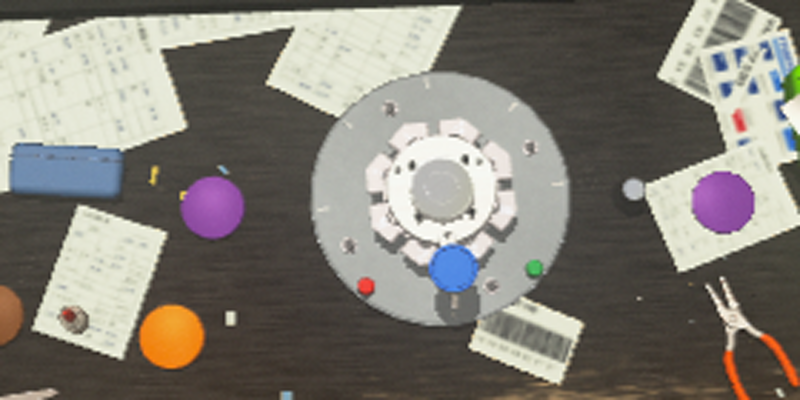

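View pics/scene0c.png

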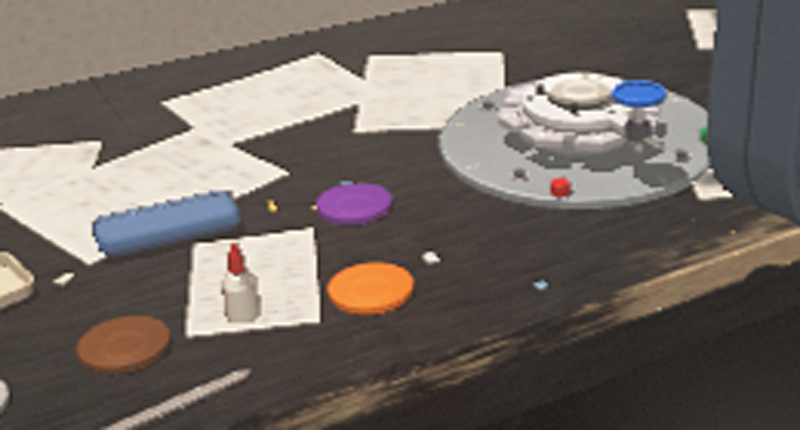

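View pics/scene0.png

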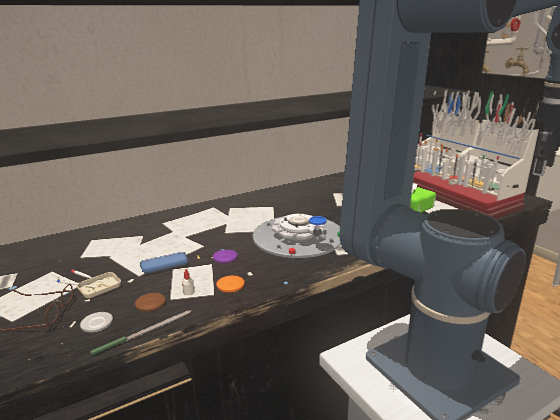

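```bash
cat > h.py <<'E'
import numpy as np, cv2
def ray(p,u,v,z):
    R=np.array(p['R']);t=np.array(p['t']).ravel();o=-R.T@t
    d=R.T@np.array([(u-p['cx'])/p['fx'],(v-p['cy'])/p['fy'],1.])
    return o+d*(z-o[2])/d[2]
def proj(p,X):
    c=np.array(p['R'])@np.asarray(X,float)+np.array(p['t']).ravel()
    return c[0]/c[2]*p['fx']+p['cx'],c[1]/c[2]*p['fy']+p['cy']
def blob(p,kind,roi):
    h=cv2.cvtColor(p['img'],cv2.COLOR_RGB2HSV).astype(int)
    H,S,V=h[...,0],h[...,1],h[...,2]
    m={'blue':(H>100)&(H<125)&(S>130)&(V>80),'green':(H>50)&(H<85)&(S>110)&(V>50),'red':((H<8)|(H>172))&(S>140)&(V>80)}[kind].astype(np.uint8)
    k=np.zeros_like(m);x0,y0,x1,y1=roi;k[y0:y1,x0:x1]=1;m*=k
    n,l,st,c=cv2.connectedComponentsWithStats(m)
    return [(st[i][4],c[i]) for i in sorted(range(1,n),key=lambda i:-st[i][4])[:2]]
E
python3 - <<'E'
import pickle; from h import *
d=pickle.load(open('d0.pkl','rb'));p=d['top']
R=np.array(p['R']);t=np.array(p['t']).ravel();print('cam',-R.T@t,p['fx']);print(R)
roi=(270,160,380,265)
for k,z in(('blue',85),('green',21),('red',21)):
    for a,c in blob(p,k,roi): print(k,a,c,ray(p,*c,z).round(1), p['depth'][int(c[1]),int(c[0])])
# pixel extents of flange: gray saturation low
for u,v in((278,210),(369,210),(324,166),(324,254)): print(ray(p,u,v,10).round(1))
print('seat',ray(p,325,204,57).round(1))
print('base proj',proj(p,[0,0,0]))
for n,u,v,z in(('loupe?',391,206,20),('purple',423,211,10),('bottle',194,251,33),('pouch',192,199,10)):print(n,ray(p,u,v,z).round())
E
```

```text
cam [ 277.73455144   -3.09999341 1580.82012867] 537.3931726396727
[[-0.02663604 -0.99929896 -0.02630802]
 [-0.98104442  0.0311846  -0.19125731]
 [ 0.19194364  0.020715   -0.98118731]]
blue 212 [328.29245283 233.5       ] [509.4 -83.9  85. ] 1515.8472
green 20 [356.75 233.25] [ 517.5 -170.5   21. ] 1573.6688
red 23 [297.91304348 239.7826087 ] [503.4   2.2  21. ] 1572.9056
[596.5  58.9  10. ]
[ 587.8 -211.6   10. ]
[727.8 -83.5  10. ]
[460.7 -72.9  10. ]
seat [600.3 -79.5  57. ]
base proj (np.float64(304.21326663452146), np.float64(419.7342099871431))
loupe? [ 596. -276.   20.]
purple [ 580. -371.   10.]
bottle [478. 305.  33.]
pouch [639. 317.  10.]
```

```bash
cat > w.py <<'E'
import sys; from cell import ctrl; import numpy as np
from scipy.spatial.transform import Rotation as Ro
s=ctrl.observe();R=Ro.from_rotvec(s['tcp_rot']).as_matrix()
print('t',s['time_s'],'tcp',s['ee_pos'].round(1),'F',np.round(s['ft_force'],2),'w',round(s['grip_width'],1)); print(R.round(3))
if len(sys.argv)>3:
    g=np.array([float(x) for x in sys.argv[1:4]]); print('tool shift mm',(R.T@(g-s['ee_pos'])).round(1))
E
python3 w.py 509 -84 150
```

```text
t 1.2 tcp [ 163.5 -498.9  242.4] F [0.08 0.33 0.19] w 85.1
[[-0.     0.312 -0.95 ]
 [-0.    -0.95  -0.312]
 [-1.     0.     0.   ]]
tool shift mm [  92.3 -286.6 -457.5]
```

Call:
arm_command(xyz=[[0, -0.0205, -0.0327], [0, -0.0205, -0.0327], [0, -0.0205, -0.0327], [0, -0.0205, -0.0327], [0, -0.0205, -0.0327]], twist=[[0, 0, 0], [0, 0, 0], [0, 0, 0], [0, 0, 0], [0, 0, 0]], hand=0, squeeze=30)

```text
time_s: 1.62
ee_pos: [287.7, -349.2, 242.4]
tcp_rot: [2.051, 0.326, -2.05]
ft_force: [1.5, -0.0, 0.2]
grip_width: 25.7
```

Call:
arm_command(xyz=[[0, -0.0205, -0.0327], [0, -0.0205, -0.0327], [0, -0.0205, -0.0327], [0, -0.0205, -0.0327], [0, -0.0205, -0.0327]], twist=[[0, 0, 0], [0, 0, 0], [0, 0, 0], [0, 0, 0], [0, 0, 0]])

```text
time_s: 2.03
ee_pos: [411.3, -200.6, 242.6]
tcp_rot: [2.051, 0.327, -2.049]
ft_force: [1.4, -0.6, -0.1]
grip_width: 0.1
```

```bash
python3 w.py 509 -84 150
```

```text
t 2.0333 tcp [ 411.3 -200.6  242.6] F [ 1.38 -0.62 -0.06] w 0.1
[[ 0.001  0.311 -0.95 ]
 [-0.001 -0.95  -0.311]
 [-1.     0.001 -0.001]]
tool shift mm [  92.6  -80.4 -129.1]
```

Call:
arm_command(xyz=[[0, -0.02, -0.0323], [0, -0.02, -0.0323], [0.015, -0.02, -0.0323], [0.015, -0.02, -0.0323], [0.03, 0, 0]], twist=[[0, 0, 0], [0, 0, 0], [0, 0, 0], [0, 0, 0], [0, 0, 0]])

```text
time_s: 2.45
ee_pos: [513.8, -81.5, 184.9]
tcp_rot: [2.056, 0.333, -2.036]
ft_force: [-0.8, -0.7, -0.1]
grip_width: 0.1
```

```bash
python3 w.py 509 -84 120; python3 - <<'E'
from cell import vision,ctrl
import cv2,pickle
d={c:vision.camera(c) for c in('wrist','top')}
pickle.dump(d,open('d1.pkl','wb'))
for c in d: cv2.imwrite(f'pics/{c}1.png',d[c]['img'][:,:,::-1])
a=d['top']['img'][140:280,250:400,::-1];cv2.imwrite('pics/top1c.png',cv2.resize(a,(600,560),interpolation=cv2.INTER_CUBIC))
E
python3 w.py 509 -84 120; python3 - <<'E'
import pickle; from h import *
d=pickle.load(open('d1.pkl','rb'));p=d['wrist']
for n,X in(('button',(509.4,-84,85)),('axis',(597,-77,57)),('green',(517.5,-170.5,21)),('red',(503.4,2.2,21))):print(n,proj(p,X))
for k,z in(('blue',85),('green',21),('red',21)):
    for a,c in blob(p,k,(0,0,560,420)): print(k,a,c,ray(p,*c,z).round(1))
E
```

```text
t 2.45 tcp [513.8 -81.5 184.9] F [-0.75 -0.67 -0.05] w 0.1
[[ 0.01   0.318 -0.948]
 [ 0.001 -0.948 -0.318]
 [-1.     0.002 -0.009]]
tool shift mm [64.8  0.7  6. ]
t 2.55 tcp [504.9 -83.2 175.8] F [-1.2  -0.96 -0.79] w -0.2
[[-0.012  0.315 -0.949]
 [ 0.003 -0.949 -0.315]
 [-1.    -0.007  0.01 ]]
tool shift mm [55.8  2.5 -4.2]
button (np.float64(282.27473410448823), np.float64(224.61106847660344))
axis (np.float64(311.11869660531613), np.float64(102.58710496332652))
green (np.float64(373.17807516902417), np.float64(224.16741708653976))
red (np.float64(187.55293678084803), np.float64(179.44921382971435))
blue 3175 [280.48220472 221.57858268] [511.2 -82.   85. ]
green 275 [369.81818182 221.86545455] [ 518.6 -166.7   21. ]
red 301 [187.55813953 177.21594684] [505.3   2.7  21. ]
red 8 [501.875 357.5  ] [ 426.1 -353.4   21. ]
```

View pics/wrist1.png

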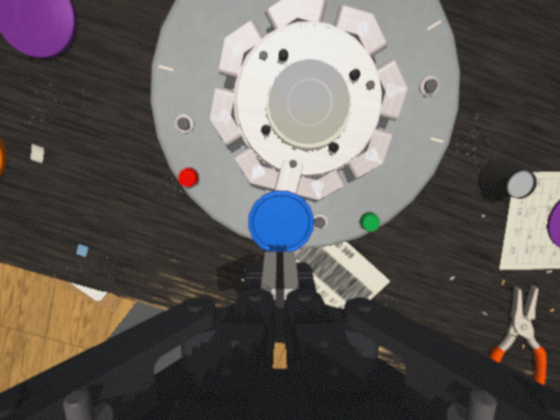

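View pics/top1c.png

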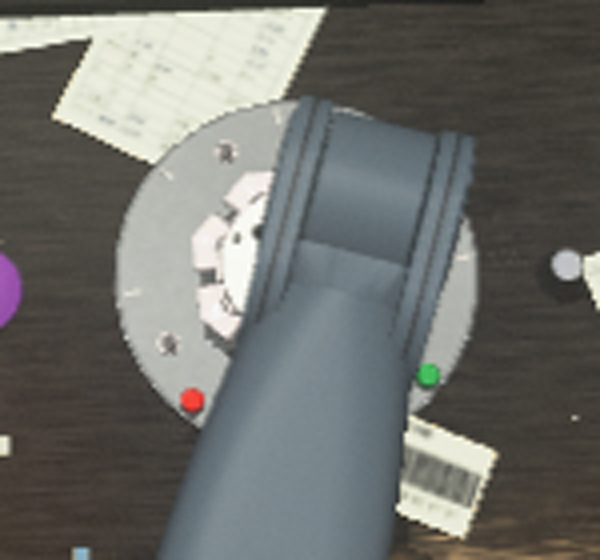

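Call:
arm_command(xyz=[[0.03, -0.002, -0.0028], [0.025, 0, 0], [0.015, 0, 0], [0, 0, 0], [0, 0, 0]], twist=[[0, 0, 0], [0, 0, 0], [0, 0, 0], [0, 0, 0], [0, 0, 0]])

```text
time_s: 2.97
ee_pos: [509.9, -84.0, 113.0]
tcp_rot: [2.051, 0.326, -2.052]
ft_force: [0.3, 0.0, 0.8]
grip_width: -0.2
```

```bash
python3 w.py 510 -83 93; python3 - <<'E'
from cell import vision,ctrl
import cv2,pickle
d={c:vision.camera(c) for c in('wrist',)}
pickle.dump(d,open('d2.pkl','wb'))
for c in d: cv2.imwrite(f'pics/{c}2.png',d[c]['img'][:,:,::-1])
from h import *
p=d['wrist']
for k,z in(('blue',85),('green',21),('red',21)):
    for a,c in blob(p,k,(0,0,560,420)): print(k,a,c,ray(p,*c,z).round(1))
E
python3 w.py 510 -83 93
```

```text
t 2.9667 tcp [509.9 -84.  113. ] F [0.3  0.01 0.85] w -0.2
[[-0.001  0.31  -0.951]
 [-0.    -0.951 -0.31 ]
 [-1.    -0.     0.001]]
tool shift mm [20.  -0.9 -0.5]
blue 4001 [278.81329668 241.25543614] [517.7 -79.8  85. ]
green 489 [395.47239264 242.73006135] [ 519.  -166.1   21. ]
red 545 [157.85137615 187.3412844 ] [505.8   2.6  21. ]
t 3.0167 tcp [510.9 -84.2 114.3] F [0.11 0.14 0.2 ] w -0.1
[[ 0.002  0.31  -0.951]
 [-0.001 -0.951 -0.31 ]
 [-1.     0.001 -0.002]]
tool shift mm [21.3 -1.4  0.5]
```

View pics/wrist2.png

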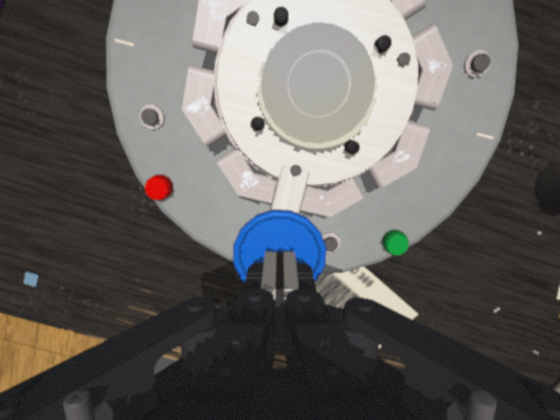

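```bash
python3 - <<'E'
import pickle; from h import *
p=pickle.load(open('d2.pkl','rb'))['wrist']
print(ray(p,280.3,257.5,85), ray(p,234,257,85),ray(p,327,257,85),ray(p,280.3,210.5,85))
# fingertip far face seen: 
for z in (98,103): print(ray(p,280,251,z),ray(p,264,251,z),ray(p,297,251,z))
print(proj(p,(510.9,-84.2,103)))
g=np.array([518.,-166.3]);r=np.array([505.6,2.6]);m=(g+r)/2;u=(g-r)/np.linalg.norm(g-r);print(np.linalg.norm(g-r));print('axis',m+87*np.array([-u[1],u[0]]))
E
python3 -c "
import cv2;a=cv2.imread('pics/wrist2.png')[190:330,210:350];cv2.imwrite('pics/w2c.png',cv2.resize(a,(600,600),interpolation=cv2.INTER_CUBIC))"
```

```text
[509.54432449 -83.22864039  85.        ] [502.44392378 -60.6667181   85.        ] [ 517.23251277 -105.8095011    85.        ] [533.25614734 -75.44707414  85.        ]
[518.04386743 -80.26369304  98.        ] [515.72096542 -73.17272489  98.        ] [520.51183922 -87.79750602  98.        ]
[520.02524133 -79.60761448 103.        ] [517.78234447 -72.76087275 103.        ] [522.40821148 -86.88194863 103.        ]
(np.float64(283.3163722847096), np.float64(271.478161811989))
169.35456887843327
axis [598.5664811  -75.47993271]
```

View pics/w2c.png

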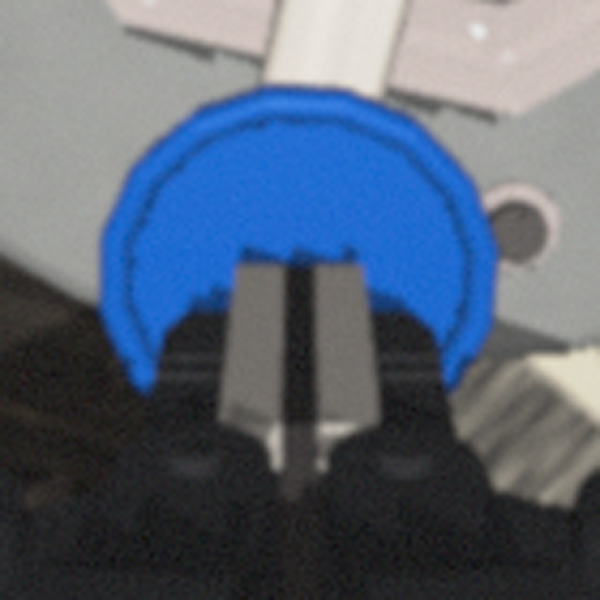

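Call:
arm_command(xyz=[[0.01, -0.0005, 0], [0.008, -0.0005, 0], [0.004, 0, 0], [0, 0, 0], [0, 0, 0]], twist=[[0, 0, 0], [0, 0, 0], [0, 0, 0], [0, 0, 0], [0, 0, 0]])

```text
time_s: 3.43
ee_pos: [510.7, -82.5, 91.3]
tcp_rot: [2.052, 0.327, -2.048]
ft_force: [1.0, -0.5, 4.7]
grip_width: -0.2
```

```bash
python3 w.py 510 -83 82
```

```text
t 3.4333 tcp [510.7 -82.5  91.3] F [ 0.97 -0.47  4.72] w -0.2
[[ 0.002  0.312 -0.95 ]
 [-0.001 -0.95  -0.312]
 [-1.     0.001 -0.001]]
tool shift mm [9.3 0.3 0.8]
```

Call:
arm_command(xyz=[[0.004, 0, 0], [0.003, 0, 0], [0.0025, 0, 0], [0, 0, 0], [0, 0, 0]], twist=[[0, 0, 0], [0, 0, 0], [0, 0, 0], [0, 0, 0], [0, 0, 0]])

```text
time_s: 3.85
ee_pos: [510.7, -82.5, 82.6]
tcp_rot: [2.052, 0.326, -2.048]
ft_force: [-1.3, -0.4, 7.4]
grip_width: 0.0
```

```bash
python3 w.py 510 -83 82; sleep 1; python3 - <<'E'
import numpy as np
A=np.array([597.7,-76.3]);B=np.array([510.5,-82.7])
R=np.array([[0.312,-.95],[-.95,-.312]])
p=B-A
print(np.linalg.norm(p)); last=p
for k in range(1,10):
    a=np.radians(5*k);q=np.array([[np.cos(a),-np.sin(a)],[np.sin(a),np.cos(a)]])@p
    print(k,(A+q).round(1),'tool yz',(R.T@(q-last)).round(2)); last=q
E
```

```text
t 3.85 tcp [510.7 -82.5  82.6] F [-1.3  -0.38  7.4 ] w 0.0
[[ 0.002  0.312 -0.95 ]
 [-0.001 -0.95  -0.312]
 [-1.     0.001 -0.002]]
tool shift mm [0.6 0.3 0.8]
87.43454694798852
1 [511.4 -90.3] tool yz [7.47 1.52]
2 [512.9 -97.7] tool yz [7.58 0.86]
3 [ 515.1 -105.1] tool yz [7.62 0.2 ]
4 [ 517.9 -112.1] tool yz [ 7.61 -0.47]
5 [ 521.4 -119. ] tool yz [ 7.54 -1.13]
6 [ 525.4 -125.4] tool yz [ 7.42 -1.78]
7 [ 529.9 -131.6] tool yz [ 7.23 -2.42]
8 [ 535.  -137.3] tool yz [ 6.99 -3.04]
9 [ 540.6 -142.5] tool yz [ 6.7  -3.64]
```

Call:
arm_command(xyz=[[0.0012, 0, 0], [0, 0, 0]], twist=[[0, 0, 0], [0, 0, 0]])

```text
time_s: 4.02
ee_pos: [510.7, -82.5, 81.5]
tcp_rot: [2.052, 0.326, -2.048]
ft_force: [-1.0, -0.6, 8.3]
grip_width: -0.0
```

```bash
for i in 1; do python3 w.py; done
```

```text
t 4.0167 tcp [510.7 -82.5  81.5] F [-1.05 -0.58  8.26] w -0.0
[[ 0.002  0.312 -0.95 ]
 [-0.001 -0.95  -0.312]
 [-1.     0.002 -0.002]]
```

Call:
arm_command(xyz=[[0, 0.0037, 0.0008], [0, 0.0037, 0.0007], [0, 0.0038, 0.0005], [0, 0.0038, 0.0004]], twist=[[0, 0, 0], [0, 0, 0], [0, 0, 0], [0, 0, 0]])

```text
time_s: 4.35
ee_pos: [513.3, -97.3, 81.7]
tcp_rot: [2.052, 0.327, -2.047]
ft_force: [-1.3, 0.4, 7.7]
grip_width: 0.6
```

```bash
python3 w.py 513.1 -97.5 81.5
```

```text
t 4.35 tcp [513.3 -97.3  81.7] F [-1.27  0.43  7.74] w 0.6
[[ 0.003  0.312 -0.95 ]
 [-0.    -0.95  -0.312]
 [-1.     0.001 -0.002]]
tool shift mm [0.2 0.2 0.3]
```

Call:
arm_command(xyz=[[0.0003, 0.0038, 0.0002], [0, 0.0038, 0], [0, 0.0038, -0.0002], [0, 0.0038, -0.0003], [0, 0, 0]], twist=[[0, 0, 0], [0, 0, 0], [0, 0, 0], [0, 0, 0], [0, 0, 0]])

```text
time_s: 4.77
ee_pos: [518.8, -112.5, 81.6]
tcp_rot: [2.053, 0.325, -2.047]
ft_force: [-1.0, -0.1, 6.9]
grip_width: -0.0
```

```bash
python3 w.py 517.9 -112.1 81.5; python3 - <<'E'
from cell import vision
import cv2,pickle
d={c:vision.camera(c) for c in('wrist',)}
pickle.dump(d,open('d3.pkl','wb'))
cv2.imwrite(f'pics/wrist3.png',d['wrist']['img'][:,:,::-1])
E
```

```text
t 4.7667 tcp [ 518.8 -112.5   81.6] F [-0.99 -0.13  6.86] w -0.0
[[ 0.003  0.311 -0.95 ]
 [-0.002 -0.95  -0.311]
 [-1.     0.003 -0.003]]
tool shift mm [ 0.1 -0.7  0.7]
```

View pics/wrist3.png

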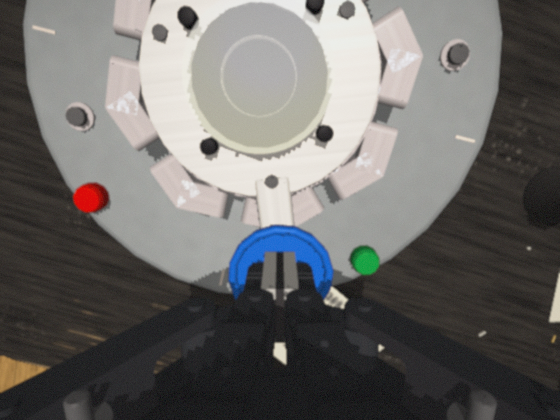

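Call:
arm_command(xyz=[[0.0004, 0.0038, -0.0004], [0, 0.0037, -0.0007], [0, 0.0037, -0.0008], [0, 0.0037, -0.001], [0, 0.0036, -0.0011]], twist=[[0, 0, 0], [0, 0, 0], [0, 0, 0], [0, 0, 0], [0, 0, 0]])

```text
time_s: 5.23
ee_pos: [528.1, -128.2, 81.2]
tcp_rot: [2.053, 0.327, -2.047]
ft_force: [-0.4, 0.8, 9.0]
grip_width: -0.1
```

Call:
arm_command(xyz=[[0, 0.0036, -0.0013], [0, 0.0035, -0.0014], [0, 0.0035, -0.0016], [0, 0, 0]], twist=[[0, 0, 0], [0, 0, 0], [0, 0, 0], [0, 0, 0]])

```text
time_s: 5.57
ee_pos: [536.1, -137.5, 81.4]
tcp_rot: [2.053, 0.325, -2.046]
ft_force: [-0.1, -0.4, 8.2]
grip_width: -0.1
```

```bash
python3 w.py 540.6 -142.5 81.2; python3 - <<'E'
from cell import vision
import cv2,pickle
d={c:vision.camera(c) for c in('wrist',)}
pickle.dump(d,open('d4.pkl','wb'))
cv2.imwrite(f'pics/wrist4.png',d['wrist']['img'][:,:,::-1])
from h import *
p=d['wrist']
for k,z in(('green',21),('red',21)):
    for a,c in blob(p,k,(0,0,560,420))[:1]: print(k,a,c,ray(p,*c,z).round(1))
print('axis px',proj(p,(597.7,-76.3,57)),'button',proj(p,(535,-137.3,73)))
E
```

```text
t 5.5667 tcp [ 536.1 -137.5   81.4] F [-0.09 -0.37  8.24] w -0.1
[[ 0.004  0.311 -0.95 ]
 [-0.002 -0.95  -0.311]
 [-1.     0.003 -0.003]]
tool shift mm [ 0.2  6.1 -2.7]
red 828 [ 43.65096618 211.51570048] [506.9   0.6  21. ]
axis px (np.float64(193.25211888921092), np.float64(96.99030099095349)) button (np.float64(280.83189518794256), np.float64(276.98805385091316))
```

View pics/wrist4.png

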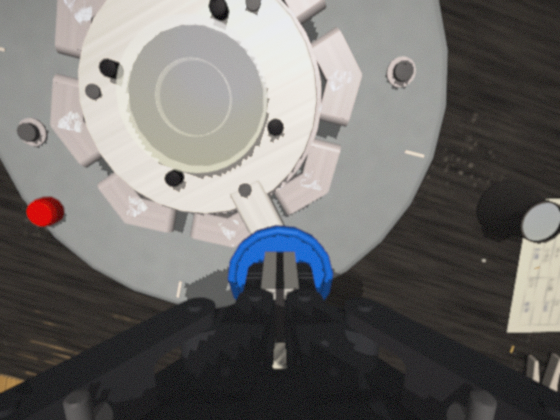

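```bash
python3 - <<'E'
import pickle; from h import *
A=np.array([597.7,-76.3])
for f in('d3','d4'):
    p=pickle.load(open(f+'.pkl','rb'))['wrist']
    b=ray(p,280.5,277,74);v=b[:2]-A;print(b,np.linalg.norm(v),np.degrees(np.arctan2(v[1],v[0]))%360)
for q in((509.5,-83.2),(518,-169)):
    v=np.array(q)-A;print(np.degrees(np.arctan2(v[1],v[0]))%360)
E
```

```text
[ 517.96669288 -112.01229796   74.        ] 87.36571690315068 204.12745775818482
[ 535.42470507 -136.9948142    74.        ] 86.96017955973022 224.26364309036597
184.4732121784248
229.31228644690398
```

Call:
arm_command(xyz=[[0, 0.0034, -0.0018], [0, 0.0034, -0.0019], [0, 0, 0], [0, 0, 0]], twist=[[0, 0, 0], [0, 0, 0], [0, 0, 0], [0, 0, 0]])

```text
time_s: 5.95
ee_pos: [541.8, -142.7, 81.6]
tcp_rot: [2.053, 0.325, -2.045]
ft_force: [0.9, 0.3, 7.7]
grip_width: -0.2
```

```bash
python3 w.py 541 -142.5 81.2; python3 - <<'E'
from cell import vision
import cv2,pickle
d={c:vision.camera(c) for c in('wrist','scene')}
pickle.dump(d,open('d5.pkl','wb'))
for c in d:cv2.imwrite(f'pics/{c}5.png',d[c]['img'][:,:,::-1])
from h import *
A=np.array([597.7,-76.3])
p=d['wrist']
b=ray(p,280.5,277,74);v=b[:2]-A;print(b,np.linalg.norm(v),np.degrees(np.arctan2(v[1],v[0]))%360)
E
```

```text
t 5.95 tcp [ 541.8 -142.7   81.6] F [0.93 0.32 7.7 ] w -0.2
[[ 0.004  0.312 -0.95 ]
 [-0.002 -0.95  -0.312]
 [-1.     0.003 -0.004]]
tool shift mm [ 0.4 -0.5  0.7]
[ 540.97333032 -142.20027455   74.        ] 86.95263790771409 229.27827358622358
```

View pics/wrist5.png

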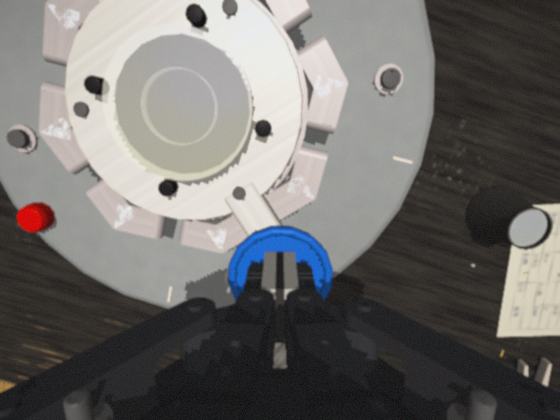

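Call:
arm_command(xyz=[[-0.002, 0, 0], [-0.002, 0, 0], [-0.003, 0, 0], [-0.004, 0, 0], [-0.005, 0, 0]], twist=[[0, 0, 0], [0, 0, 0], [0, 0, 0], [0, 0, 0], [0, 0, 0]])

```text
time_s: 6.47
ee_pos: [540.2, -142.0, 95.6]
tcp_rot: [2.051, 0.327, -2.049]
ft_force: [0.1, 0.3, 0.1]
grip_width: 0.2
```

Call:
arm_command(xyz=[[-0.02, 0, 0], [-0.035, 0, 0], [-0.035, 0, 0], [0, 0, 0], [0, 0, 0]], twist=[[0, 0, 0], [0, 0, 0], [0, 0, 0], [0, 0, 0], [0, 0, 0]])

```text
time_s: 6.88
ee_pos: [541.1, -142.4, 187.6]
tcp_rot: [2.053, 0.325, -2.045]
ft_force: [-0.2, 0.3, -0.6]
grip_width: 0.1
```

```bash
python3 w.py; python3 - <<'E'
from cell import vision
import cv2,pickle
d={c:vision.camera(c) for c in('wrist','scene')}
pickle.dump(d,open('d6.pkl','wb'))
for c in d:cv2.imwrite(f'pics/{c}6.png',d[c]['img'][:,:,::-1])
from h import *
A=np.array([597.7,-76.3])
p=d['wrist']
for k,z in(('blue',85),('green',21),('red',21)):
    for a,c in blob(p,k,(0,0,560,420))[:1]: 
      q=ray(p,*c,z);v=q[:2]-A; dd=p['depth'][int(c[1]),int(c[0])]
      R=np.array(p['R']);X=R.T@(np.array([(c[0]-p['cx'])/p['fx'],(c[1]-p['cy'])/p['fy'],1])*dd-np.array(p['t']).ravel())
      print(k,a,c,q.round(1),np.degrees(np.arctan2(v[1],v[0]))%360,'depthpt',X.round(1))
E
```

```text
t 6.8833 tcp [ 541.1 -142.4  187.6] F [-0.18  0.26 -0.57] w 0.1
[[ 0.004  0.312 -0.95 ]
 [-0.002 -0.95  -0.312]
 [-1.     0.003 -0.003]]
blue 3185 [279.38084772 216.62857143] [ 540.5 -141.6   85. ] 228.75629370940004 depthpt [ 539.6 -141.9   82. ]
red 327 [115.57492355 183.79816514] [505.7   1.9  21. ] 139.63170680310597 depthpt [505.3   2.5  19.6]
```

View pics/wrist6.png

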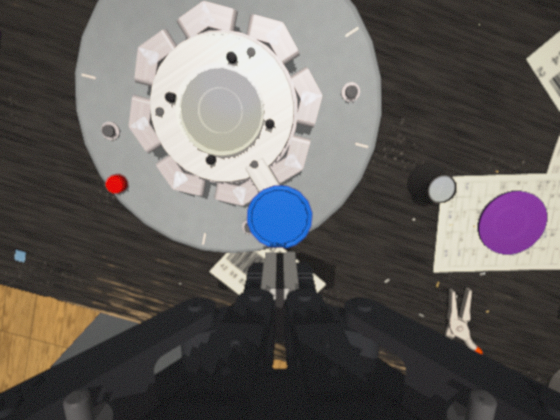

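```bash
python3 -c "
from cell import order,ctrl
print(order.job_done()); print(ctrl.observe()['time_s'])"
```

```text
the job is handed in; nothing more can be done
None
the job is handed in; nothing more can be done
```

I indexed the table one notch to the green peg and handed the job in at about 7 s. No verdict was reported.

**What I did:** With the jaws shut I pressed the blue button in until the spring force read about 8 N. I put the depth at roughly 10 to 11.5 mm. I carried the button round 45° anticlockwise with the fingertips in the dish, then lifted straight up.

**Last checks, with the gripper about 95 mm above the button:**
- **Plunger:** the depth picture puts the button floor at z = 82.0 mm, its height when fully up.
- **Table angle:** the button measured at 228.8°. The green peg is at 229.3 to 229.6°, so the pointer should be within about 2 mm of it.
- **Lens:** it looked centred and flat between the posts in the picture; I did not measure its tilt.
- **Contact:** the force on the tool was about 0 N.

**Gaps and disagreements:**
- The pointer and green peg were hidden under the button in the last pictures. The angle is inferred from the button, the axis and the red peg.
- While pressing, the force and the tool height gave depths up to about 2 mm apart. The first of the two wrist measurements of the pegs put them about 4 mm too close together, so I averaged it with the top view to place the axis.
- The networks found no pegs in the two pictures I asked them about, so I located the pegs by colour.
- I did not measure the bystanders again at the end. No contact with them was seen or felt.

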